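Open the filter hatch of a bench dust extractor

TASK

Switch off the dust extractor with its rocker switch, then open its filter hatch for a filter check: press gently on the ribbed thumb pad at the free edge of the wide slotted hatch until it has gone in to its stop, let go, and let it spring open by itself. Leave it standing fully open and do not push it back. Do not open the narrow accessory hatch beside it, and leave everything lying on the extractor and the bench where it is; pick nothing up.

Things in the scene. Friction and masses are not known exactly. Their poses are not given: they have to be found in the camera images.
- extractor: compact bench dust extractor, 340 x 340 mm on plan, 210 mm tall, fixed: black tub, grey head. Origin at the centre of its underside; x points from its front (control strip with switch and dial, on the robot's side) to its rear (motor cover), y to its left, z up. Its top is flat, 210 mm up, but for a suction dial 18 mm high, 130 mm in front of and 115 mm to the right of the centre.
- power_switch (a joint): black rocker switch, 42 mm long (extractor's x), 26 mm wide (y), centred 130 mm in front of and 95 mm to the left of the extractor's centre. 0 rad = on: the half nearer the front stands up, its end about 10 mm above the top. 0.32 = off: that half pushed down level, about 3 mm above the top. Pivots at its middle, takes 1 to 3 N, snaps over half-way and stays.
- switch_press (a point): point on the upper face of the rocker's raised (front) half, 16 mm from the rocker's pivot; press straight down here. It moves down some 5 mm as the switch goes off.
- filter_hatch (a joint): angle of the wide filter hatch, lid 150 mm wide (y), 128 mm deep (x), four black slots, hinge at its rear edge. 0 to 0.012 rad = shut, flush; -0.036 = pressed in to its stop; 1.30 = fully open. Push-push latch: pressed in to its stop (4 to 5 mm at the press point, 2 to 3 N) and let go, it swings up in 2 s on a damped hinge, behind the leaving finger, and stays; pushed shut it latches again.
- filter_hatch_press (a point): point 1 mm above the filter hatch's upper face: the middle of the black ribbed thumb pad, 18 mm behind the middle of the free (front) edge and 110 mm in front of the hinge. Press straight down; the lid's edge then rises through an arc of 128 mm about the hinge.
- filter_hatch_hinge (a point): middle of the filter hatch's hinge line, level with the top; the line runs along the extractor's y.
- accessory_hatch (a joint): angle of the narrow accessory hatch, 80 mm wide and 128 mm deep, plain without slots, 140 mm to the right of the filter hatch's middle, with the same latch and thumb pad. 0 to 0.012 = shut. It stays shut.
- accessory_hatch_press (a point): middle of the thumb pad of the accessory hatch. Not to be pressed.
- pencil: flat wooden carpenter's pencil, 8 x 110 x 8 mm, loose on the control strip. Origin at the centre of its underside. Leave it.
- tape_roll: roll of paper tape, 92 mm across, 24 mm high, loose on the motor cover. Leave it.
- corbel: small carved wooden block, 50 x 110 mm, 44 mm high, loose on the motor cover. Leave it.
- pen_tin: dark steel tin of pens and a steel rule, 84 mm across, 110 mm tall (pens up to 180 mm), on the bench to the right. Leave it.
- glue_bottle: white glue bottle, 60 mm across, 150 mm tall, on the bench to the right. Leave it.
- cup: white cup, 76 mm across, 85 mm tall, on the bench to the right. Leave it.
- hammer: claw hammer lying on the bench to the left of the extractor. Leave it.

How it is judged (in metres and radians):
On the way, in this order (a step that is already met when the one before it is completed fails the run):
1. the extractor is switched off (rocker past 0.25 rad) (value of joint power_switch above 0.25 rad), for 0.2 s.
2. the filter hatch is pressed in beyond flush (below -0.018 rad, about 2 mm) (value of joint filter_hatch below -0.018 rad), for 0.05 s.
3. the filter hatch has sprung up past 1.15 rad and stays there for 0.8 s (value of joint filter_hatch above 1.15 rad), for 0.8 s.
At the end, for the whole second after the job is handed in: the rocker is off (past 0.25 of 0.32 rad), the filter hatch stands open past 1.15 rad (of 1.30) and still, the accessory hatch is shut and flush (within 0.02 rad), nothing else disturbed (value of joint power_switch above 0.25 rad and value of joint filter_hatch above 1.15 rad and velocity of joint filter_hatch between -0.1 and 0.1 rad/s and value of joint accessory_hatch between -0.01 and 0.02 rad); the robot touches nothing.
It fails at once if the filter hatch is released while the extractor is still on (value of joint filter_hatch above 0.05 rad and value of joint power_switch below 0.16 rad).
It fails at once if the accessory hatch is pressed in or opened (value of joint accessory_hatch below -0.02 rad or value of joint accessory_hatch above 0.04 rad).
It fails at once if the hatch or the switch is struck or pressed with more than 40 N (contact force between any of the arm, the fingers and filter_hatch above 40 N or contact force between the fingers and power_switch above 40 N).
It fails at once if the popped hatch is held or carried by the fingers instead of springing open by itself, or is pushed back towards shut ((value of joint filter_hatch above 0.95 rad and contact force between the fingers and filter_hatch above 1 N) or (value of joint filter_hatch between 0.25 and 1.1 rad and velocity of joint filter_hatch below -0.3 rad/s)).
It fails at once if a thing lying on the extractor or the bench is moved by more than 25 mm or lifted (distance of any of pencil, tape_roll, corbel, pen_tin, glue_bottle, cup, hammer from where it was at the start of the episode above 0.025 m).
It also fails if it takes over 40 s, if anything falls off the work surface, if the arm or the gripper's body presses on something with over 40 N, if the wrist force passes 120 N, or if a joint passes its speed limit or range.

ROBOT

A 6-joint arm with a two-finger parallel gripper is mounted at the origin on the work surface. World frame = base frame: x ahead of the robot, y to its left, z up, the work surface at z = 0. Lengths are in mm, angles in rad, forces in N, time in s.
With the tool pointing down it reaches from about 400 to 925 mm from the base axis. Payload 12.5 kg.
Tool frame: the origin (TCP) lies at the very end of the fingers, on their centre line; the grasp point (between the pads) lies 19 mm behind it; z points along the fingers, y is the line along which they close (so a half turn about z gives the same grasp; the last joint's range is limited). The gripper opens to 95 mm and grips with 3 to 60 N. Pads are 20 mm wide; open, the fingers measure 119 mm over their backs; the gripper's body (75 mm by 180 mm) begins 59 mm behind the grasp point.
Start: joints at [-1.308, 0.491, 1.559, -0, 1.092, -0.106], TCP at [225.334, -582.985, 214.661] pointing down, gripper open.
Joint ranges: [-3.1, 3.1], [-0.84, 2.19], [0.05, 2.79], [-1.13, 4.28], [0.06, 2.93], [-2.69, 2.69]. Speed limits (rad/s): [2.22, 2.22, 2.79, 3.14, 3.14, 3.14].

INTERFACE

Orientations are given as [roll, pitch, yaw] about the fixed x, y, z axes, in that order (R = Rz(yaw) Ry(pitch) Rx(roll)).
In Python, from cell import state, imaging, env, spot_in, mark_of gives the robot as it stands. The module is installed in compiled form; this text tells all that it offers.
- The arm moves only by the tool step_arm, never from a script. Its argument "increments" is a list of rows, each an object with "slide": the shift along the tool's x, y, z in m, a list of three; "roll": the turn about the tool's z in rad. A call has 1 to 5 rows; each row is the pose to reach, as a shift and turn from the pose commanded when the call began, along the tool's axes at that moment; what a row does not reach only later rows make up. A row lasts 1/8 s, in which the tool goes at most 62.5 mm and 10.7 degrees, less where a joint would pass 70% of its speed; a pose out of reach is approached as far as the arm can. A call with a gripper value outside its range is refused whole. "fingers" is the opening, from 0 (shut) to 1 (fully open), set as the call begins (left out, the last holds). The fingers move at their own pace and stop on an object; the grip force is fixed at half the most. Time passes only in rows, so rows that repeat a pose let the fingers close. It gives the time, the measured TCP pose, the force, the opening and the grip force at its end, in the units of the state.
- state(): the state, without advancing time (a new reading comes with each control period).
- imaging.read_camera(name): name is "scene" or "top" or "wrist"; returns a dict with "color" (420x560x3 uint8, red, green, blue), "z_map" (420x560 float32, mm along the optical axis (not along the pixel's ray), 0 where there is no reading), "intrinsics" (3x3 intrinsics, pixels), "distortion" ([k1, k2, p1, p2, k3] as OpenCV has them; the pictures are not rectified), "camera_from_world" (4x4, takes a point from world to camera coordinates). Camera axes: x right, y up, looking along -z (the intrinsics and any distortion apply to the point x, -y, -z); pixel columns grow to the right and rows downward; lengths in mm; the calibration is good to about 2 mm. A picture is of the moment at which its call begins.
- env.job_done(): hands the job in; it is judged then, once.
Trained networks look in the newest picture that a camera, given by its name, has taken for a name from the list of things; names that differ only in an ending like _2 or _b are one class to them, and where a whole thing is asked for, a point or a joint stands for the part that bears it (a point fixed in the world has none). Each returns a list of dicts, best first, with "confidence" (0 to 1); they miss things now and then, are a little off and sometimes report something else, mostly with a low value. They report only what shows in the picture. A call takes as long as a camera call.
- spot_in(camera, target): "bbox" ([left, top, right, bottom] in pixels, round what is visible of it).
- mark_of(camera, target): "uv" ([column, row] in pixels: a listed point, or the origin of a listed thing).
The state is a dict: "t": time; "joints": joint angles; "qvel": joint speeds; "tau": joint torques, N m; "eef_pos": TCP position; "tcp_rot": TCP orientation; "ft_force": force on the tool from outside, world axes, zero at the start; "moment": the same for the moment, N m; "opening": opening from 0.0 (shut) to 1.0 (fully open); "grip_force": force on a finger pad.
Only numpy, scipy, OpenCV 4.12 (cv2) and the standard library are available. Lean on these libraries where they do the work, as an engineer would, in place of code of your own. Each camera call takes 0.05 s, during which the arm holds its last target. There are 200 camera calls.

## Working session

There is one attempt and no reset: what is moved stays moved. The work goes in short steps, Python scripts to look and compute and a tool call to move; the robot and the scene stay as the last step left them, time stands still between calls to the robot, and variables do not carry over. Pictures are saved under pics/ and viewed, at most 10 in all, crops included, and the job is handed in when it is done.

Besides the shell and the picture viewer there is one more tool, called after "Request:" as name(argument=value, ...), one argument or row to a line, values as JSON. step_arm: Moves the arm, as the interface text tells. Its arguments: {"type":"object","properties":{"increments":{"type":"array"},"fingers":{"type":"number"}},"required":["increments"]}

```bash
mkdir -p pics; cat > h.py <<'E'
import numpy as np, cv2
from cell import state, imaging, env, spot_in, mark_of
def back(im,uv,z=None,plane=None):
    K=np.array(im["intrinsics"]);D=np.array(im["distortion"]);T=np.array(im["camera_from_world"])
    n=cv2.undistortPoints(np.array([[uv]],float),K,D)[0,0]
    Ti=np.linalg.inv(T); d=Ti[:3,:3]@np.array([n[0],-n[1],-1.]); o=Ti[:3,3]
    if plane is not None: return o+d*(plane-o[2])/d[2]
    if z is None:
        u,v=np.round(uv).astype(int); p=im["z_map"][max(v-2,0):v+3,max(u-2,0):u+3]; p=p[p>0]
        if len(p)==0: return None
        z=np.median(p)
    return o+d*z
def save(im,n): cv2.imwrite(f"pics/{n}.png",im["color"][:,:,::-1])
E
cat > m.py <<'E'
from h import *
np.set_printoptions(precision=1,suppress=True)
s=state();print(s["t"],s["eef_pos"],s["tcp_rot"],s["ft_force"])
ims=[]
for c in("top","scene"):
    im=imaging.read_camera(c);ims.append(im["color"])
    save(im,c)
    for n in("extractor","switch_press","filter_hatch_press","filter_hatch_hinge","accessory_hatch_press","pencil","tape_roll","corbel"):
        for r in mark_of(c,n)[:2]:
            print(c,n,round(r["confidence"],2),np.array(r["uv"]),back(im,r["uv"]),back(im,r["uv"],plane=210))
E
python3 m.py
```

```text
0.0 [ 225.3 -582.7  214.1] [-3.1 -0.   0.4] [-0.  -0.  -0.2]
top extractor 0.71 [300.3 202.6] [618.4 -53.  209.7] [618.4 -53.  210. ]
top switch_press 0.6 [274.1 244.2] [504.5  19.4 215.3] [504.8  19.6 210. ]
top filter_hatch_press 0.83 [292.4 214.5] [585.7 -31.  209.9] [585.7 -31.  210. ]
top filter_hatch_hinge 0.82 [288.8 175.9] [693.5 -22.1 209. ] [693.3 -22.1 210. ]
top filter_hatch_hinge 0.72 [273.1 244.2] [504.5  22.1 215.4] [504.8  22.3 210. ]
top accessory_hatch_press 0.58 [338.9 217.2] [ 577.2 -158.3  209.1] [ 577.1 -158.2  210. ]
top accessory_hatch_press 0.43 [272.5 243.2] [507.2  23.8 215.7] [507.5  24.  210. ]
top pencil 0.45 [305.4 234.1] [531.5 -65.9 210.8] [531.6 -65.9 210. ]
top tape_roll 0.79 [268.4 154.9] [753.6  34.3 209.2] [753.4  34.3 210. ]
top corbel 0.79 [337.1 152.7] [ 752.8 -155.2  230.4] [ 757.7 -157.2  210. ]
scene extractor 0.48 [451.2 254.6] [456.1 432.9  24.8] [601.9 421.1 210. ]
scene switch_press 0.63 [315.  165.3] [491.3  32.9 211.9] [489.6  32.2 210. ]
scene filter_hatch_press 0.71 [282.4 182.6] [584.4 -14.6 213. ] [581.9 -15.8 210. ]
scene filter_hatch_hinge 0.71 [259.7 211.7] [691.7 -21.5 211.7] [690.5 -22.2 210. ]
scene accessory_hatch_press 0.8 [233.  164.3] [ 585.2 -156.8  211.8] [ 583.8 -157.8  210. ]
scene accessory_hatch_press 0.49 [140.4 194. ] [ 671.7 -428.7   38.6] [ 775.6 -309.4  210. ]
scene pencil 0.6 [275.8 161.3] [528.2 -61.9 215.6] [523.3 -64.4 210. ]
scene tape_roll 0.84 [266.1 239.4] [756.   29.7 210.7] [755.5  29.4 210. ]
scene corbel 0.79 [200.2 210. ] [ 766.2 -138.8  233.8] [ 751.2 -151.5  210. ]
```

```bash
python3 - <<'E'
import cv2,numpy as np
a=cv2.imread("pics/top.png")[120:280,200:400];b=cv2.imread("pics/scene.png")[100:300,120:400]
cv2.imwrite("pics/t2.png",cv2.resize(a,(750,600),interpolation=cv2.INTER_CUBIC))
cv2.imwrite("pics/s2.png",cv2.resize(b,(784,560),interpolation=cv2.INTER_CUBIC))
E
```

```text
(no output)
```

View pics/t2.png

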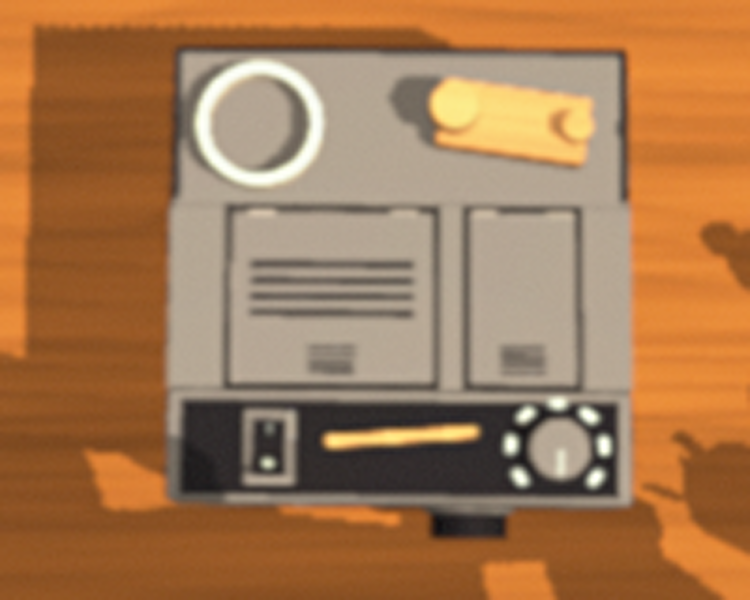

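View pics/s2.png

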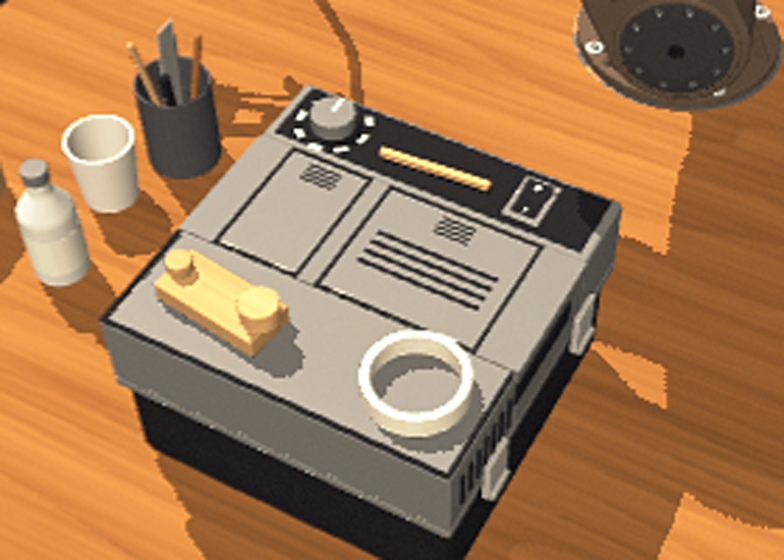

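The top view shows the rocker frame centred near (272,239), the filter pad near (288,215) and the hatch corners clearly. The scene view agrees, with the pencil lying between the switch and the dial.

```bash
python3 - <<'E'
from h import *
np.set_printoptions(precision=3,suppress=True)
im=imaging.read_camera("top")
P={k:back(im,(200+x/3.75-.3,120+y/3.75-.3),plane=210)[:2] for k,(x,y) in dict(rock=(269,447),pad=(331,358),accpad=(523,359),hl=(228,207),hr=(438,207),fr=(436,386),fl=(226,384),al=(465,207),ar=(580,210)).items()}
for k in P: print(k,P[k])
# extractor frame: hatch press (x?,y?) solve with known offsets: rocker (-130,95), pad pair dy=140
hm=(P['hl']+P['hr'])/2; fm=(P['fl']+P['fr'])/2; d=hm-fm
print("yaw",np.arctan2(d[1],d[0]), "yaw2",np.arctan2(*(P['pad']-P['accpad'])[[1,0]])-np.pi/2, "hinge",hm,"free",fm,np.linalg.norm(d))
s=state();print(s["eef_pos"],s["tcp_rot"],s["t"])
from scipy.spatial.transform import Rotation as R
print(R.from_euler("xyz",s["tcp_rot"]).as_matrix())
E
```

```text
rock [519.256  26.822]
pad [583.961 -18.83 ]
accpad [ 581.927 -159.075]
hl [696.97   56.385]
hr [695.337 -98.797]
fr [562.722 -95.228]
fl [565.548  58.054]
al [ 695.142 -118.725]
ar [ 692.1  -203.59]
yaw -0.01983576343051631 yaw2 -0.014500441911718953 hinge [696.153 -21.206] free [564.135 -18.587] 132.04456578081547
[ 225.326 -583.013  214.675] [3.141 0.    0.369] 0.95
[[ 0.933  0.36   0.   ]
 [ 0.36  -0.933 -0.   ]
 [-0.     0.    -1.   ]]
```

Request:
step_arm(
  increments=[
    {"slide":[0.02,-0.02,-0.04],"roll":0.08},
    {"slide":[0.06,-0.06,-0.07],"roll":0.16},
    {"slide":[0.1,-0.1,-0.075],"roll":0.24},
    {"slide":[0.14,-0.14,-0.075],"roll":0.32},
    {"slide":[0.18,-0.18,-0.075],"roll":0.385},
  ],
  fingers=0,
)

```text
t: 1.58
eef_pos: [328.8, -348.5, 289.9]
tcp_rot: [3.141, -0.001, -0.019]
ft_force: [0.8, -0.6, 0.3]
opening: 0.531
grip_force: 0.0
```

Request:
step_arm(
  increments=[
    {"slide":[0.025,-0.055,0]},
    {"slide":[0.05,-0.11,0]},
    {"slide":[0.075,-0.165,0]},
    {"slide":[0.1,-0.22,0]},
    {"slide":[0.125,-0.275,0]},
  ],
)

```text
invalid input at $.increments[0]: expected keys slide, roll
```

Request:
step_arm(
  increments=[
    {"slide":[0.02,-0.05,0]},
    {"slide":[0.04,-0.095,0]},
    {"slide":[0.045,-0.1,0]},
    {"slide":[0.045,-0.1,0]},
  ],
)

```text
invalid input at $.increments[0]: expected keys slide, roll
```

```bash
python3 - <<'E'
from h import *
np.set_printoptions(precision=3,suppress=True)
s=state();print(s["t"],s["eef_pos"],s["tcp_rot"],s["ft_force"])
im=imaging.read_camera("wrist");save(im,"w1")
for n in("switch_press","power_switch","filter_hatch_press"):
    for r in mark_of("wrist",n)[:2]:print(n,r["confidence"],np.array(r["uv"]),back(im,r["uv"]),back(im,r["uv"],plane=215 if "sw" in n else 211))
E
```

```text
1.575 [ 328.757 -348.523  289.93 ] [ 3.141 -0.001 -0.019] [ 0.798 -0.603  0.307]Traceback (most recent call last):
  File "<stdin>", line 6, in <module>
ValueError: it knows: accessory_hatch_press, corbel, cup, extractor, filter_hatch_hinge, filter_hatch_press, glue_bottle, hammer, pen_tin, pencil, switch_press, tape_roll
```

View pics/w1.png

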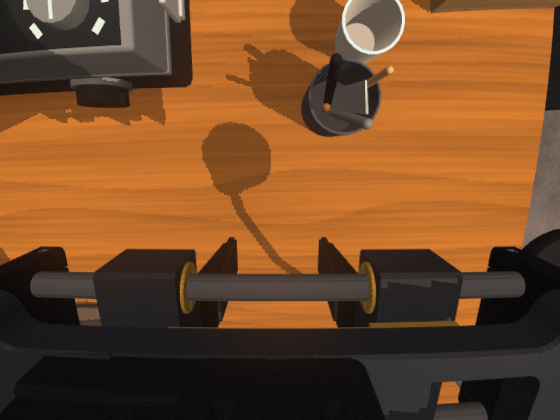

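The moves were refused for the missing roll key. This view, from the old place, shows the pen tin near (340,95) and the extractor corner at the upper left. I'm repeating the moves with roll included.

Request:
step_arm(
  increments=[
    {"slide":[0.025,-0.055,0],"roll":0},
    {"slide":[0.05,-0.11,0],"roll":0},
    {"slide":[0.075,-0.165,0],"roll":0},
    {"slide":[0.1,-0.22,0],"roll":0},
    {"slide":[0.125,-0.275,0],"roll":0},
  ],
  fingers=0,
)

```text
t: 2.3
eef_pos: [458.6, -75.9, 289.9]
tcp_rot: [3.141, -0.001, -0.016]
ft_force: [0.5, -1.8, -0.1]
opening: 0.002
grip_force: 0.0
```

Request:
step_arm(
  increments=[
    {"slide":[0.02,-0.05,0],"roll":0},
    {"slide":[0.04,-0.095,0],"roll":0},
    {"slide":[0.045,-0.1,0],"roll":0},
    {"slide":[0.045,-0.1,0],"roll":0},
  ],
  fingers=0,
)

```text
t: 2.8
eef_pos: [504.5, 21.6, 289.4]
tcp_rot: [3.141, 0.0, -0.015]
ft_force: [-0.2, -0.4, -0.7]
opening: 0.0
grip_force: 0.0
```

```bash
python3 - <<'E'
from h import *
np.set_printoptions(precision=3,suppress=True)
s=state();print(s["t"],s["eef_pos"],s["tcp_rot"],s["ft_force"],s["opening"])
im=imaging.read_camera("wrist");save(im,"w2")
for n in("switch_press","filter_hatch_press"):
    for r in mark_of("wrist",n)[:2]:print(n,r["confidence"],np.array(r["uv"]),back(im,r["uv"]),back(im,r["uv"],plane=216 if "sw" in n else 211))
E
```

```text
2.8 [504.52   21.635 289.412] [ 3.141  0.    -0.015] [-0.246 -0.448 -0.749] 0.0003783533429037819
switch_press 0.85 [268.6 223.7] [503.485  29.579 218.364] [502.819  29.662 216.   ]
filter_hatch_press 0.57 [323.4 128.2] [582.393 -17.07  211.357] [582.409 -17.125 211.   ]
```

View pics/w2.png

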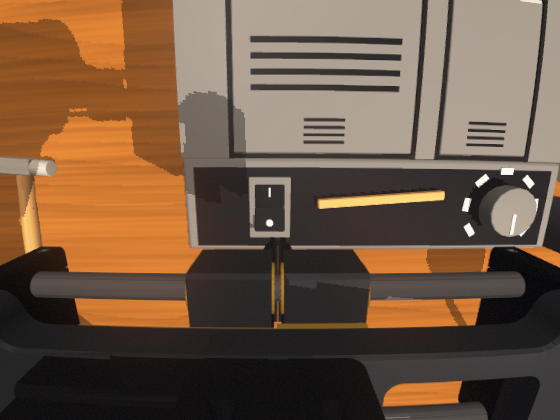

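The wrist view shows the rocker's raised front half at (268,222) and the pad at (323,130), which agrees with the network. I'm moving over the rocker and lowering.

Request:
step_arm(
  increments=[
    {"slide":[-0.002,-0.007,0.02],"roll":0},
    {"slide":[-0.002,-0.007,0.045],"roll":0},
    {"slide":[-0.002,-0.007,0.062],"roll":0},
    {"slide":[-0.002,-0.007,0.066],"roll":0},
    {"slide":[-0.002,-0.007,0.068],"roll":0},
  ],
)

```text
t: 3.58
eef_pos: [502.7, 28.4, 222.0]
tcp_rot: [3.141, -0.001, -0.017]
ft_force: [0.5, 0.7, -0.3]
opening: 0.002
grip_force: 0.0
```

Request:
step_arm(
  increments=[
    {"slide":[0,0,0.0015],"roll":0},
    {"slide":[0,0,0.003],"roll":0},
    {"slide":[0,0,0.0045],"roll":0},
    {"slide":[0,0,0.006],"roll":0},
  ],
)

```text
t: 4.08
eef_pos: [502.5, 29.1, 215.6]
tcp_rot: [3.141, -0.0, -0.016]
ft_force: [-0.5, 0.9, 0.9]
opening: 0.004
grip_force: 0.3
```

Request:
step_arm(
  increments=[
    {"slide":[0,0,0.001],"roll":0},
    {"slide":[0,0,0.002],"roll":0},
    {"slide":[0,0,0.002],"roll":0},
  ],
)

```text
t: 4.45
eef_pos: [502.5, 29.0, 213.5]
tcp_rot: [3.142, 0.0, -0.016]
ft_force: [0.9, -0.4, -0.3]
opening: 0.005
grip_force: 0.0
```

Request:
step_arm(
  increments=[
    {"slide":[0,0,0.0005],"roll":0},
    {"slide":[0,0,0.001],"roll":0},
    {"slide":[0,0,0.001],"roll":0},
  ],
)

```text
t: 4.82
eef_pos: [502.6, 29.0, 213.2]
tcp_rot: [3.141, -0.001, -0.016]
ft_force: [-1.5, 0.3, 6.3]
opening: 0.006
grip_force: 3.5
```

The finger meets a stop at 213 mm with 6 N, so the switch should be off. I'm lifting and moving on to check.

Request:
step_arm(
  increments=[
    {"slide":[0,0,-0.02],"roll":0},
    {"slide":[0,0,-0.06],"roll":0},
    {"slide":[0.03,0.02,-0.06],"roll":0},
    {"slide":[0.04,0.03,-0.06],"roll":0},
    {"slide":[0.04,0.03,-0.06],"roll":0},
  ],
)

```text
t: 5.45
eef_pos: [541.8, -2.0, 271.7]
tcp_rot: [-3.141, 0.002, -0.017]
ft_force: [-0.6, 1.0, -0.2]
opening: 0.004
grip_force: 0.0
```

```bash
python3 - <<'E'
from h import *
np.set_printoptions(precision=3,suppress=True)
s=state();print(s["t"],s["eef_pos"],s["tcp_rot"],s["ft_force"],s["opening"])
im=imaging.read_camera("wrist");save(im,"w3")
for n in("filter_hatch_press","filter_hatch_hinge"):
    for r in mark_of("wrist",n)[:2]:print(n,r["confidence"],np.array(r["uv"]),back(im,r["uv"]),back(im,r["uv"],plane=211))
E
```

```text
5.45 [541.781  -2.026 271.747] [-3.141  0.002 -0.017] [-0.552  1.046 -0.182] 0.0037088618853685163
filter_hatch_press 0.85 [293.2 176.5] [582.202 -14.784 212.036] [582.082 -14.838 211.   ]
filter_hatch_hinge 0.77 [300.3  25.6] [691.388 -20.727 210.606] [691.248 -20.697 211.   ]
```

View pics/w3.png

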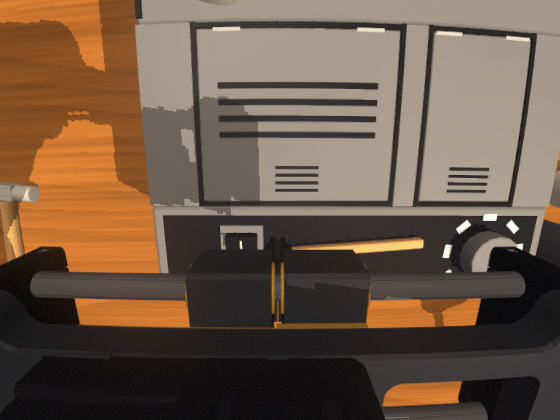

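```bash
python3 - <<'E'
from h import *
np.set_printoptions(precision=1,suppress=True)
im=imaging.read_camera("wrist")
for v in range(226,252,3): print(v,back(im,(237,v)),back(im,(207,v)))
E
```

```text
226 [541.9  32.4 212.7] [541.9  57.5 211.6]
229 [539.5  32.4 213.2] [539.3  57.7 211.4]
232 [537.1  32.5 213.9] [536.6  58.  211.2]
235 [535.8  32.  217.8] [534.1  58.1 211.4]
238 [533.8  31.9 219.6] [531.5  58.3 211.5]
241 [530.9  32.2 218.6] [528.9  58.5 211.7]
244 [528.   32.4 217.6] [526.1  58.8 211.3]
247 [525.2  32.7 217. ] [523.5  58.9 211.5]
250 [575.4  11.4 356. ] [575.6  21.  356.1]
```

Request:
step_arm(
  increments=[
    {"slide":[0.02,0.008,0.01],"roll":0},
    {"slide":[0.039,0.015,0.03],"roll":0},
    {"slide":[0.039,0.015,0.05],"roll":0},
    {"slide":[0.039,0.015,0.055],"roll":0},
    {"slide":[0.039,0.015,0.056],"roll":0},
  ],
)

```text
t: 6.28
eef_pos: [580.6, -17.0, 217.0]
tcp_rot: [3.142, -0.0, -0.016]
ft_force: [0.7, 0.1, 0.1]
opening: 0.006
grip_force: 0.0
```

The rocker's rear half stands about 8 mm proud, so the switch is off. Now pressing the pad.

Request:
step_arm(
  increments=[
    {"slide":[0,0,0.0015],"roll":0},
    {"slide":[0,0,0.003],"roll":0},
    {"slide":[0,0,0.0045],"roll":0},
    {"slide":[0,0,0.006],"roll":0},
    {"slide":[0,0,0.0075],"roll":0},
  ],
)

```text
t: 6.9
eef_pos: [580.8, -17.3, 209.2]
tcp_rot: [3.142, -0.0, -0.016]
ft_force: [-1.3, -0.8, 1.1]
opening: 0.004
grip_force: 0.8
```

Request:
step_arm(
  increments=[
    {"slide":[0,0,0.0007],"roll":0},
    {"slide":[0,0,0.0014],"roll":0},
    {"slide":[0,0,0.0014],"roll":0},
  ],
)

```text
t: 7.28
eef_pos: [580.8, -17.3, 207.7]
tcp_rot: [3.141, -0.0, -0.016]
ft_force: [0.3, 0.0, 1.2]
opening: 0.002
grip_force: 0.8
```

Request:
step_arm(
  increments=[
    {"slide":[0,0,0.0007],"roll":0},
    {"slide":[0,0,0.0014],"roll":0},
    {"slide":[0,0,0.0014],"roll":0},
  ],
)

```text
t: 7.65
eef_pos: [580.9, -17.3, 206.6]
tcp_rot: [3.141, -0.0, -0.016]
ft_force: [-0.7, 0.3, 4.2]
opening: 0.009
grip_force: 2.0
```

Request:
step_arm(
  increments=[
    {"slide":[0,0,0.0005],"roll":0},
    {"slide":[0,0,0.0008],"roll":0},
    {"slide":[0,0,0.0008],"roll":0},
  ],
)

```text
t: 8.02
eef_pos: [580.9, -17.3, 206.4]
tcp_rot: [3.141, -0.001, -0.016]
ft_force: [-2.8, 0.2, 10.6]
opening: 0.007
grip_force: 5.2
```

The lid is at its stop, at 10.6 N with hardly any travel. Now leaving upward and towards the robot, quicker than the lid.

Request:
step_arm(
  increments=[
    {"slide":[0,0,-0.03],"roll":0},
    {"slide":[-0.02,0,-0.08],"roll":0},
    {"slide":[-0.06,0,-0.11],"roll":0},
    {"slide":[-0.1,0,-0.13],"roll":0},
    {"slide":[-0.12,0,-0.13],"roll":0},
  ],
)

```text
t: 8.65
eef_pos: [459.4, -15.2, 336.9]
tcp_rot: [3.141, -0.002, -0.016]
ft_force: [-0.2, -0.2, 0.2]
opening: 0.002
grip_force: 0.0
```

Request:
step_arm(
  increments=[
    {"slide":[0,0,0],"roll":0},
    {"slide":[0,0,0],"roll":0},
    {"slide":[0,0,0],"roll":0},
    {"slide":[0,0,0],"roll":0},
    {"slide":[0,0,0],"roll":0},
  ],
)

```text
t: 9.28
eef_pos: [461.0, -15.3, 335.2]
tcp_rot: [-3.142, 0.0, -0.016]
ft_force: [-0.0, -1.0, -0.2]
opening: 0.003
grip_force: 0.0
```

Request:
step_arm(
  increments=[
    {"slide":[0,0,0],"roll":0},
    {"slide":[0,0,0],"roll":0},
    {"slide":[0,0,0],"roll":0},
    {"slide":[0,0,0],"roll":0},
    {"slide":[0,0,0],"roll":0},
  ],
)

```text
t: 9.9
eef_pos: [460.8, -15.3, 335.5]
tcp_rot: [3.141, -0.0, -0.016]
ft_force: [0.2, -0.1, 0.1]
opening: 0.007
grip_force: 0.0
```

Request:
step_arm(
  increments=[
    {"slide":[0,0,0],"roll":0},
    {"slide":[0,0,0],"roll":0},
    {"slide":[0,0,0],"roll":0},
    {"slide":[0,0,0],"roll":0},
    {"slide":[0,0,0],"roll":0},
  ],
)

```text
t: 10.52
eef_pos: [460.8, -15.3, 335.5]
tcp_rot: [3.142, -0.0, -0.016]
ft_force: [1.0, 0.0, 0.1]
opening: 0.004
grip_force: 0.0
```

Request:
step_arm(
  increments=[
    {"slide":[0,0,0],"roll":0},
    {"slide":[0,0,0],"roll":0},
    {"slide":[0,0,0],"roll":0},
    {"slide":[0,0,0],"roll":0},
    {"slide":[0,0,0],"roll":0},
  ],
)

```text
t: 11.15
eef_pos: [460.8, -15.3, 335.5]
tcp_rot: [3.141, 0.0, -0.016]
ft_force: [-0.2, -0.2, 0.1]
opening: 0.002
grip_force: 0.0
```

```bash
python3 - <<'E'
from h import *
s=state();print(s["t"],s["eef_pos"],s["ft_force"])
im=imaging.read_camera("scene");save(im,"s3")
E
```

```text
11.15 [460.78177759 -15.32902757 335.50884203] [-0.17763828 -0.18513537  0.05496941]
```

View pics/s3.png

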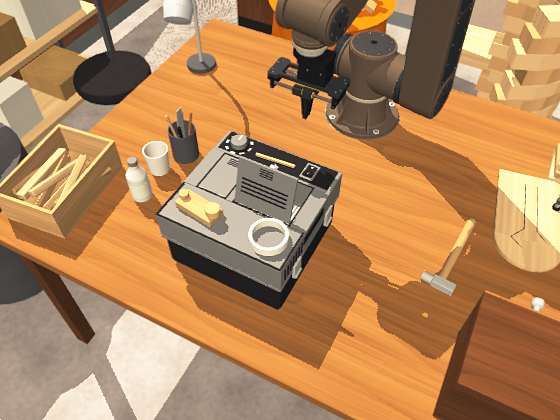

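The hatch stands open at (267,190), the arm is clear and everything else is in place. I'm waiting a little longer to meet the hold time, then handing in.

Request:
step_arm(
  increments=[
    {"slide":[0,0,0],"roll":0},
    {"slide":[0,0,0],"roll":0},
    {"slide":[0,0,0],"roll":0},
    {"slide":[0,0,0],"roll":0},
    {"slide":[0,0,0],"roll":0},
  ],
)

```text
t: 11.82
eef_pos: [460.8, -15.3, 335.5]
tcp_rot: [3.142, 0.0, -0.016]
ft_force: [0.6, -0.5, -0.2]
opening: 0.004
grip_force: 0.0
```

Request:
step_arm(
  increments=[
    {"slide":[0,0,0],"roll":0},
    {"slide":[0,0,0],"roll":0},
    {"slide":[0,0,0],"roll":0},
    {"slide":[0,0,0],"roll":0},
    {"slide":[0,0,0],"roll":0},
  ],
)

```text
t: 12.45
eef_pos: [460.8, -15.3, 335.5]
tcp_rot: [3.142, -0.0, -0.016]
ft_force: [-0.0, -0.0, -0.4]
opening: 0.005
grip_force: 0.0
```

```bash
python3 -c "
from cell import env
print(env.job_done())"
```

```text
the job is handed in; nothing more can be done
None
```

The extractor is switched off, the filter hatch sprang open by itself and stands open, nothing else appears moved in the last picture, and the job was handed in at about 12.5 s; no verdict was returned.

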